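Tighten the slack couplings on the purge manifold

ROBOT

A 6-joint arm with a two-finger parallel gripper is mounted at the origin on the work surface; the furniture and walls round the work are solid. World frame = base frame: x ahead of the robot, y to its left, z up, the work surface at z = 0. Lengths are in m, angles in rad, forces in N, time in s.
With the tool pointing down it reaches from about 0.325 to 0.925 m from the base axis. Payload 3.1 kg.
Tool frame: the origin (TCP) lies at the very end of the fingers, on their centre line; the grasp point (between the pads) lies 19 mm behind it (robot.hold_point_z is the distance from the TCP to the grasp point, in m); z points along the fingers, y is the line along which they close (so a half turn about z gives the same grasp; the last joint's range is limited). The gripper opens to 85 mm and grips with 20 to 120 N. Pads are 22 mm wide; open, the fingers measure 114 mm over their backs; the gripper's body (76 mm by 85 mm) begins 54 mm behind the grasp point. The pads swing forward as they close: fully open they stand 13 mm farther back than shut.
Start: joints at [1.146, 0.217, 1.613, -0, 1.311, -0.112], TCP at [0.192, 0.595, 0.206] pointing down, gripper open.
Joint ranges: [-2.75, 2.75], [-0.78, 2.1], [0.31, 2.55], [-1.13, 4.27], [0.13, 2.63], [-2.58, 2.58]. Speed limits (rad/s): [2.79, 2.79, 3.14, 3.14, 3.14, 3.14].

INTERFACE

Orientations are given as a rotation vector (axis times angle).
In Python, from rig import robot, optics, workorder, spotter gives the robot as it stands.
- The arm moves only by the tool step_arm, never from a script. Its argument "targets" is a list of rows, each an object of numbers: "tx", "ty", "tz": the shift along the tool's x, y, z in mm; "turn": the turn about the tool's z in units of 6 degrees (1.0 is 6 degrees); "hand": the gripper command: -1 is fully open, 1 is shut, values between are in proportion. A call has exactly 8 rows; each row shifts and turns the commanded pose from where the row before left it, along the tool's axes as they then stand; what a row does not reach is not made up. A row lasts 1/12 s, in which the tool goes at most 41.7 mm and 7.16 degrees, less where a joint would pass 70% of its speed; a pose out of reach is approached as far as the arm can. A call with a gripper value outside its range is refused whole. The fingers move at their own pace and stop on an object; the grip force is fixed at half the most. Time passes only in rows, so rows that do not move let the fingers close, or fill a call up. It gives the time, the measured TCP pose, the force, the opening and the grip force at its end, in the units of the state.
- robot.get_obs(): the state, without advancing time (a new reading comes with each control period).
- optics.snapshot(name): name is "scene" or "top" or "wrist"; returns a dict with "image" (384x512x3 uint8, red, green, blue), "fx", "fy", "cx", "cy" (pixels), "D" ([k1, k2, p1, p2, k3] as OpenCV has them; the pictures are not rectified), "rvec" (rotation vector, rad) and "tvec" (3), from world to camera coordinates, as OpenCV has them. Camera axes: x right, y down, z forward; pixel columns grow to the right and rows downward; lengths in m; the calibration is good to about 2 mm. A picture is of the moment at which its call begins. There is no depth.
- workorder.close_job(): hands the job in; it is judged then, once.
Trained networks look in a picture, given as the dict that the camera call returned (one of the last four; its "shot" number tells which), for a name from the list of things; names that differ only in an ending like _2 or _b are one class to them, and where a whole thing is asked for, a point or a joint stands for the part that bears it (a point fixed in the world has none). Each returns a list of dicts, best first, with "score" (0 to 1); they miss things now and then, are a little off and sometimes report something else, mostly with a low value. They report only what shows in the picture. A call takes as long as a camera call.
- spotter.look_for(query, picture): "position" ([x, y, z] in m, in the coordinates of the camera as it stood for that picture, good to about 4 mm: the middle of the surface that is visible of it).
The state is a dict: "time_s": time; "joint_positions": joint angles; "joint_vel": joint speeds; "tau": joint torques, N m; "eef_pos": TCP position; "eef_rot": TCP orientation; "contact_force": force on the tool from outside, world axes, zero at the start; "wrist_torque": the same for the moment, N m; "width": finger opening in m; "grip_force": force on a finger pad.
Only numpy, scipy, OpenCV 4.12 (cv2) and the standard library are available. Lean on these libraries where they do the work, as an engineer would, in place of code of your own. Each camera call takes 0.05 s, during which the arm holds its last target. There are 200 camera calls.

TASK

On the purge-gas manifold (the aluminium bar with three upright brass hexagonal hose couplings), the widest and the narrowest coupling nuts have been left slack. Turn both of them clockwise, seen from above, fully home, until each nut's lug meets its stop pin, and let go; leave the middle-sized nut set as it is, for it is the throttle.

Things in the scene. Friction and masses are not known exactly. Their poses are not given: they have to be found in the camera images.
- large_nut_grip (a point): point on the upright axis of the widest brass hexagonal coupling nut, 38 mm across flats. Its six upright flats are 32 mm tall; the point lies 12 mm below their top edge (160 mm above the bench). z is up; x points along the nut's lug, square to a pair of flats, so flats face every 60 degrees from x. A steel hose tail 20 mm thick stands 19 mm above the nut.
- large_nut (a joint): turn of the widest nut in rad, clockwise seen from above as it grows: 0 fully slack, 1.40 fully home, where its lug points along the manifold's -x, meets the dark stop pin and turns no further. It turns stiffly (about 0.06 N m), stays where it is left and does not rise or sink.
- small_nut_grip (a point): point on the upright axis of the narrowest brass hexagonal coupling nut, 24 mm across flats. Its six upright flats are 32 mm tall; the point lies 12 mm below their top edge (160 mm above the bench). z is up; x points along the nut's lug, square to a pair of flats, so flats face every 60 degrees from x. A steel hose tail 12 mm thick stands 19 mm above the nut.
- small_nut (a joint): turn of the narrowest nut in rad, clockwise seen from above as it grows: 0 fully slack, 1.40 fully home, where its lug points along the manifold's -x, meets the dark stop pin and turns no further. It turns stiffly (about 0.06 N m), stays where it is left and does not rise or sink.
- mid_nut_lug (a point): tip of the lug of the middle-sized brass coupling nut (hexagon 30 mm across flats, otherwise built like the others), which is set part-way as a throttle; x of this point points outward along the lug, and the nut's axis stands 28 mm behind it, at -x.
- manifold: aluminium bar 280 x 64 mm on two feet, fixed to the bench, its top 120 mm up; origin under its centre, y along the bar, z up. Three nuts stand on it 95 mm apart, in any order. Below each nut's flats a lug sticks out 30 mm from the axis and a dark stop pin stands on the flange; pin and lug tops are 25 and 26 mm below the grip points, so fingertips kept higher pass over them.

How it is judged:
By the outcome, as a careful person would: the job done as asked, in the order asked, and still so for the second after the job is handed in, with the robot touching nothing.
It also fails if it takes over 48 s, if anything falls off the work surface, if the arm or the gripper's body presses on something with over 40 N, if the wrist force passes 120 N, or if a joint passes its speed limit or range.

## Working session

There is one attempt and no reset: what is moved stays moved. The work goes in short steps, Python scripts to look and compute and a tool call to move; the robot and the scene stay as the last step left them, time stands still between calls to the robot, and variables do not carry over. Pictures are saved under pics/ and viewed, at most 10 in all, crops included, and the job is handed in when it is done.

Besides the shell and the picture viewer there is one more tool, called after "Call:" by a JSON object that holds its "name" and its "arguments". step_arm: Moves the arm, as the interface text tells. Its arguments: {"type":"object","properties":{"targets":{"type":"array","items":{"type":"object","properties":{"tx":{"type":"number"},"ty":{"type":"number"},"tz":{"type":"number"},"turn":{"type":"number"},"hand":{"type":"number"}}}}},"required":["targets"]}

```bash
mkdir -p pics; ls; cat > h.py <<'E'
import numpy as np, cv2
from rig import robot, optics, workorder, spotter
def save(p,n): cv2.imwrite('pics/'+n,p['image'][:,:,::-1])
def K(p): return np.array([[p['fx'],0,p['cx']],[0,p['fy'],p['cy']],[0,0,1.]])
def R(p): return cv2.Rodrigues(np.array(p['rvec'],float))[0]
def c2w(p,x): return R(p).T@(np.array(x)-np.array(p['tvec'],float).ravel())
def pix2z(p,uv,z):
    n=cv2.undistortPoints(np.array([[uv]],float),K(p),np.array(p['D'],float))[0,0]
    d=R(p).T@np.array([n[0],n[1],1]); c=-R(p).T@np.array(p['tvec'],float).ravel()
    return c+d*(z-c[2])/d[2]
def w2pix(p,X): return cv2.projectPoints(np.array(X,float).reshape(-1,3),np.array(p['rvec'],float),np.array(p['tvec'],float),K(p),np.array(p['D'],float))[0][:,0]
E
python3 - <<'E'
from h import *
np.set_printoptions(precision=4,suppress=True)
o=robot.get_obs();print(o['time_s'],o['eef_pos'],o['eef_rot'],o['width'])
ims=[]
for n in ['top','scene']:
    p=optics.snapshot(n);ims.append(p)
    save(p,n+'0.png')
    for q in ['large_nut_grip','small_nut_grip','mid_nut_lug','manifold','large_nut']:
        for d in spotter.look_for(q,p)[:3]: print(n,q,round(d['score'],2),c2w(p,d['position']),w2pix(p,c2w(p,d['position']))[0])
E
```

```text
pics
0.0 [0.1919 0.5939 0.205 ] [-0.4892 -3.1026  0.0036] 0.08541539938545531
top large_nut_grip 0.66 [ 0.5114 -0.4116  0.1715] [298.2943 180.0454]
top small_nut_grip 0.79 [ 0.5232 -0.3172  0.1749] [243.0969 171.6237]
top mid_nut_lug 0.6 [ 0.5368 -0.227   0.177 ] [190.5691 162.4447]
top manifold 0.78 [ 0.5136 -0.3086  0.1204] [239.2438 183.2538]
top large_nut 0.67 [ 0.5141 -0.4055  0.175 ] [294.8989 178.0116]
scene large_nut_grip 0.24 [ 0.509  -0.4145  0.0939] [277.0888 213.1606]
scene small_nut_grip 0.56 [ 0.5225 -0.323   0.1539] [260.2348 170.4009]
scene mid_nut_lug 0.8 [ 0.5354 -0.2289  0.1549] [244.9493 152.684 ]
scene mid_nut_lug 0.64 [ 0.5214 -0.3215  0.1544] [259.4995 170.1053]
scene manifold 0.63 [ 0.5067 -0.4162  0.0918] [276.6152 214.6404]
scene large_nut 0.94 [ 0.5091 -0.4219  0.1562] [279.4816 191.1945]
```

View pics/top0.png

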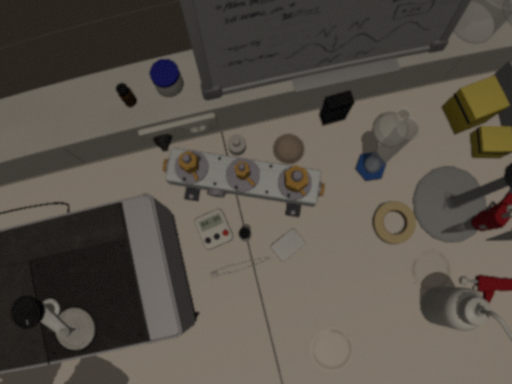

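View pics/scene0.png

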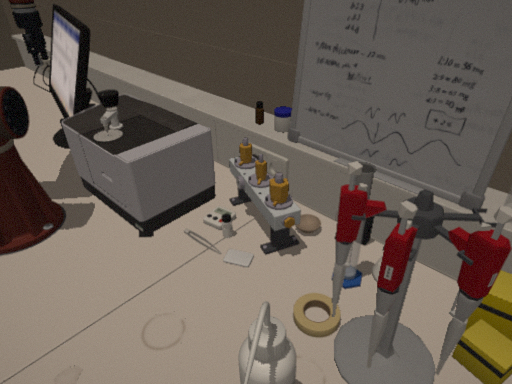

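The top picture shows the manifold across (165–320, 150–205), with the mid nut at (190,162), small at (243,172) and large at (296,180). The scene picture agrees. There is a box at (0–190, 195–370) between the arm and the manifold. I'll zoom in to see the lugs.

```bash
python3 - <<'E'
from h import *
np.set_printoptions(precision=3,suppress=True)
p=optics.snapshot('top')
im=p['image'][135:225,155:335,::-1]
im=cv2.convertScaleAbs(im,alpha=1.7,beta=10)
cv2.imwrite('pics/crop1.png',cv2.resize(im,None,fx=4.4,fy=4.4,interpolation=cv2.INTER_CUBIC))
for uv in [(155,195),(0,230),(190,330),(35,312),(50,308),(130,200)]: print(uv,pix2z(p,uv,0),pix2z(p,uv,.15),pix2z(p,uv,.2))
# bar edge ends
for uv in [(170,150),(320,183),(165,185),(315,204)]: print(uv,pix2z(p,uv,.12))
print('cam',-R(p).T@np.array(p['tvec']).ravel())
q=optics.snapshot('scene');print('scene cam',-R(q).T@np.array(q['tvec']).ravel())
w=optics.snapshot('wrist');print('wrist cam',-R(w).T@np.array(w['tvec']).ravel(),R(w),robot.get_obs()['eef_pos'],w['fx'])
E
```

```text
(155, 195) [ 0.508 -0.129  0.   ] [ 0.483 -0.163  0.15 ] [ 0.475 -0.174  0.2  ]
(0, 230) [0.424 0.209 0.   ] [0.412 0.122 0.15 ] [0.408 0.093 0.2  ]
(190, 330) [ 0.238 -0.213 -0.   ] [ 0.255 -0.234  0.15 ] [ 0.261 -0.241  0.2  ]
(35, 312) [0.257 0.114 0.   ] [0.271 0.041 0.15 ] [0.276 0.017 0.2  ]
(50, 308) [0.267 0.081 0.   ] [0.28  0.014 0.15 ] [ 0.284 -0.009  0.2  ]
(130, 200) [ 0.497 -0.076 -0.   ] [ 0.474 -0.119  0.15 ] [ 0.466 -0.133  0.2  ]
(170, 150) [ 0.573 -0.179  0.12 ]
(320, 183) [ 0.518 -0.455  0.12 ]
(165, 185) [ 0.507 -0.173  0.12 ]
(315, 204) [ 0.479 -0.446  0.12 ]
cam [ 0.348 -0.349  0.963]
scene cam [ 0.134 -0.963  0.592]
wrist cam [0.129 0.615 0.374] [[ 0.307  0.952  0.001]
 [ 0.919 -0.297  0.259]
 [ 0.247 -0.079 -0.966]] [0.192 0.595 0.206] 314.39226880779984
```

View pics/crop1.png

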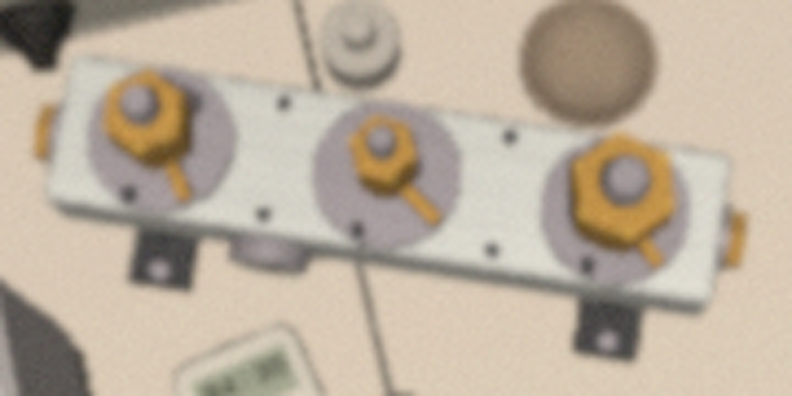

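The crop shows the lugs clearly: mid tip near (185,198), small near (437,218), large near (660,262). The stop pins are at (128,193), (357,230) and (587,265), so clockwise means swinging each lug down and left. Next I'll check obstacles on the way, mainly the monitor and the box.

```bash
python3 - <<'E'
from h import *
np.set_printoptions(precision=4,suppress=True)
p=optics.snapshot('top');s=optics.snapshot('scene');w=optics.snapshot('wrist')
a=cv2.resize(s['image'][0:220,0:230],None,fx=1.8,fy=1.8)[:384]
cv2.imwrite('pics/obst.png',cv2.resize(np.hstack([a,w['image'][:a.shape[0]]])[:,:,::-1],None,fx=.86,fy=.86))
f=lambda c:(c[0]/4.4+155,c[1]/4.4+135)
for n,t,l,pin in [('mid',(138,100),(185,198),(128,193)),('small',(382,137),(437,218),(357,230)),('large',(627,175),(660,262),(587,265))]:
    T=pix2z(p,f(t),.191);L=pix2z(p,f(l),.131);P=pix2z(p,f(pin),.135);d=L-T;e=P-T
    print(n,T,'lug',np.hypot(d[0],d[1]),np.degrees(np.arctan2(d[1],d[0])),'pin',np.hypot(e[0],e[1]),np.degrees(np.arctan2(e[1],e[0])))
for n,uv in [('mon base',(75,140)),('boxtop near',(120,150)),('box foot',(147,235)),('box foot right',(212,190))]: print(n,pix2z(s,uv,0),pix2z(s,uv,.15))
print('tcp px',w2pix(s,[robot.get_obs()['eef_pos'],[0,0,0],[0.4,0.3,0],[0.4,0.3,0.3]]),cv2.Rodrigues(np.array(robot.get_obs()['eef_rot']))[0])
E
```

```text
mid [ 0.5414 -0.2216  0.191 ] lug 0.028211711282775935 -155.7987620562006 pin 0.02741050327076949 155.69899764835725
small [ 0.529  -0.3154  0.191 ] lug 0.02825416640143907 -132.80785448897757 pin 0.028071060758600816 156.04971395586702
large [ 0.5164 -0.4087  0.191 ] lug 0.02915868375336267 -141.0750584439539 pin 0.027786339869717503 155.46417943417453
mon base [0.2085 0.449  0.    ] [0.1896 0.0912 0.15  ]
boxtop near [0.3248 0.2817 0.    ] [ 0.2765 -0.0337  0.15  ]
box foot [ 0.2629 -0.2141  0.    ] [ 0.2302 -0.4039  0.15  ]
box foot right [ 0.4833 -0.1179  0.    ] [ 0.3948 -0.332   0.15  ]
tcp px [[ 45.5584  72.9498]
 [ 16.946  225.2109]
 [140.1286 142.794 ]
 [121.4126  55.4247]] [[-0.9515  0.3077  0.    ]
 [ 0.3077  0.9515  0.    ]
 [-0.      0.     -1.    ]]
```

View pics/obst.png

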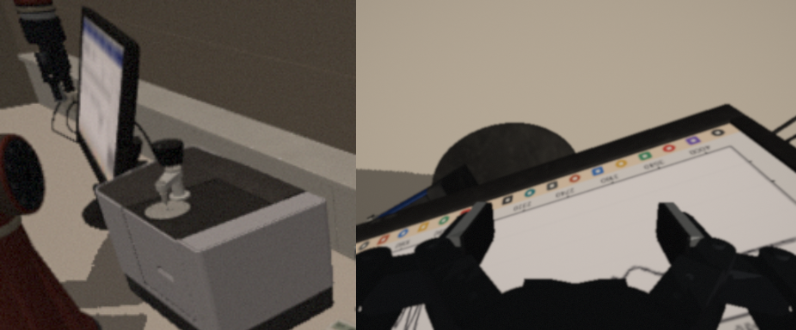

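The wrist picture shows the monitor screen just beyond the fingers (+x side), with its bottom corner at about (433,122) in wrist pixels. The scene crop shows the box with a valve-like object on it. I'll get the heights and clearances.

```bash
python3 - <<'E'
from h import *
np.set_printoptions(precision=3,suppress=True)
s=optics.snapshot('scene');w=optics.snapshot('wrist');t=optics.snapshot('top')
def ray(p,uv):
    a=pix2z(p,uv,0);b=pix2z(p,uv,.2);d=b-a;return a,d/np.linalg.norm(d)
def tri(r1,r2):
    A=np.c_[r1[1],-r2[1]];k=np.linalg.lstsq(A,r2[0]-r1[0],rcond=None)[0]
    P=r1[0]+k[0]*r1[1];Q=r2[0]+k[1]*r2[1];return P,Q
print('corner',tri(ray(w,(433,122)),ray(s,(52,97))))
for x in (.2,.23,.26):
    for uv in [(88.5,29),(81,119.5),(53,5),(52,97)]:
        a,d=ray(s,uv);print(x,uv,a+d*(x-a[0])/d[0])
# valve on box: top view cap (28,312), base (75,328); scene cap top (108,93) base(108,133)
print('valve cap',tri(ray(t,(28,312)),ray(s,(108,97))),'base',tri(ray(t,(75,330)),ray(s,(108,134))))
# box corners: top-near-right scene (212,128); top view (150,195)
print('box',tri(ray(t,(152,197)),ray(s,(209,128))),tri(ray(t,(180,337)),ray(s,(134,158))))
E
```

```text
corner (array([0.198, 0.774, 0.067]), array([0.193, 0.773, 0.066]))
0.2 (88.5, 29) [ 0.2   -0.526  0.52 ]
0.2 (81, 119.5) [ 0.2   -0.14   0.288]
0.2 (53, 5) [ 0.2   -0.257  0.512]
0.2 (52, 97) [0.2   0.974 0.005]
0.23 (88.5, 29) [ 0.23  -0.328  0.487]
0.23 (81, 119.5) [0.23  0.233 0.15 ]
0.23 (53, 5) [0.23  0.064 0.476]
0.23 (52, 97) [ 0.23   1.854 -0.262]
0.26 (88.5, 29) [ 0.26  -0.13   0.454]
0.26 (81, 119.5) [0.26  0.607 0.012]
0.26 (53, 5) [0.26  0.384 0.439]
0.26 (52, 97) [ 0.26   2.735 -0.528]
valve cap (array([ 0.283, -0.011,  0.282]), array([ 0.283, -0.011,  0.282])) base (array([ 0.253, -0.058,  0.21 ]), array([ 0.255, -0.058,  0.21 ]))
box (array([ 0.469, -0.174,  0.217]), array([ 0.469, -0.173,  0.217])) (array([ 0.252, -0.23 ,  0.223]), array([ 0.269, -0.234,  0.22 ]))
```

Call:
{"name": "step_arm", "arguments": {"targets": [{"tz": -27,"hand": -1},{"tz": -27,"hand": -1},{"tz": -27,"hand": -1},{"tz": -27,"hand": -1},{"tz": -27,"hand": -1},{"tz": -27,"hand": -1},{"tz": -27,"hand": -1},{"tz": -27,"hand": -1}]}}

```text
$.targets[0]: bad value
```

Call:
{"name": "step_arm", "arguments": {"targets": [{"tx": 0,"ty": 0,"tz": -27,"turn": 0,"hand": -1},{"tx": 0,"ty": 0,"tz": -27,"turn": 0,"hand": -1},{"tx": 0,"ty": 0,"tz": -27,"turn": 0,"hand": -1},{"tx": 0,"ty": 0,"tz": -27,"turn": 0,"hand": -1},{"tx": 0,"ty": 0,"tz": -27,"turn": 0,"hand": -1},{"tx": 0,"ty": 0,"tz": -27,"turn": 0,"hand": -1},{"tx": 0,"ty": 0,"tz": -27,"turn": 0,"hand": -1},{"tx": 0,"ty": 0,"tz": -27,"turn": 0,"hand": -1}]}}

```text
time_s: 1.72
eef_pos: [0.1922, 0.5945, 0.4237]
eef_rot: [0.489, 3.103, 0.0]
contact_force: [0.8, 0.4, -0.6]
width: 0.0852
grip_force: 0.0
```

Call:
{"name": "step_arm", "arguments": {"targets": [{"tx": -28,"ty": -27,"tz": 0,"turn": 0,"hand": -1},{"tx": -28,"ty": -27,"tz": 0,"turn": 0,"hand": -1},{"tx": -28,"ty": -27,"tz": 0,"turn": 0,"hand": -1},{"tx": -28,"ty": -27,"tz": 0,"turn": 0,"hand": -1},{"tx": -28,"ty": -27,"tz": 0,"turn": 0,"hand": -1},{"tx": -28,"ty": -27,"tz": 0,"turn": 0,"hand": -1},{"tx": -28,"ty": -27,"tz": 0,"turn": 0,"hand": -1},{"tx": -28,"ty": -27,"tz": 0,"turn": 0,"hand": -1}]}}

```text
time_s: 2.38
eef_pos: [0.3393, 0.3185, 0.4225]
eef_rot: [0.488, 3.103, 0.001]
contact_force: [0.7, 0.2, 0.8]
width: 0.0855
grip_force: 0.0
```

Call:
{"name": "step_arm", "arguments": {"targets": [{"tx": -19.6,"ty": -32,"tz": 0,"turn": 0,"hand": -1},{"tx": -19.6,"ty": -32,"tz": 0,"turn": 0,"hand": -1},{"tx": -19.6,"ty": -32,"tz": 0,"turn": 0,"hand": -1},{"tx": -19.6,"ty": -32,"tz": 0,"turn": 0,"hand": -1},{"tx": -19.6,"ty": -32,"tz": 0,"turn": 0,"hand": -1},{"tx": -19.6,"ty": -32,"tz": 0,"turn": 0,"hand": -1},{"tx": -19.6,"ty": -32,"tz": 0,"turn": 0,"hand": -1},{"tx": -19.6,"ty": -32,"tz": 0,"turn": 0,"hand": -1}]}}

```text
time_s: 3.05
eef_pos: [0.4093, 0.0266, 0.4227]
eef_rot: [0.489, 3.102, 0.0]
contact_force: [0.1, -0.1, -0.3]
width: 0.0849
grip_force: 0.0
```

Call:
{"name": "step_arm", "arguments": {"targets": [{"tx": -19.6,"ty": -32,"tz": 0,"turn": 0,"hand": -1},{"tx": -19.6,"ty": -32,"tz": 0,"turn": 0,"hand": -1},{"tx": -19.6,"ty": -32,"tz": 0,"turn": 0,"hand": -1},{"tx": -19.6,"ty": -32,"tz": 0,"turn": 0,"hand": -1},{"tx": -19.6,"ty": -32,"tz": 0,"turn": 0,"hand": -1},{"tx": -19.6,"ty": -32,"tz": 0,"turn": 0,"hand": -1},{"tx": -19.6,"ty": -32,"tz": 0,"turn": 0,"hand": -1},{"tx": -19.6,"ty": -32,"tz": 0,"turn": 0,"hand": -1}]}}

```text
time_s: 3.72
eef_pos: [0.4798, -0.2654, 0.4224]
eef_rot: [0.49, 3.103, -0.0]
contact_force: [0.4, 0.1, 0.7]
width: 0.0855
grip_force: 0.0
```

Call:
{"name": "step_arm", "arguments": {"targets": [{"tx": -19.6,"ty": -32,"tz": 10,"turn": 0,"hand": -1},{"tx": -19.6,"ty": -32,"tz": 20,"turn": 0,"hand": -1},{"tx": -19.6,"ty": -32,"tz": 20,"turn": 0,"hand": -1},{"tx": -19.6,"ty": -32,"tz": 20,"turn": 0,"hand": -1},{"tx": 0,"ty": 0,"tz": 20,"turn": 1.1,"hand": -1},{"tx": 0,"ty": 0,"tz": 20,"turn": 1.1,"hand": -1},{"tx": 0,"ty": 0,"tz": 10,"turn": 1.1,"hand": -1},{"tx": 0,"ty": 0,"tz": 0,"turn": 1.1,"hand": -1}]}}

```text
time_s: 4.38
eef_pos: [0.5129, -0.4061, 0.2984]
eef_rot: [-1.191, -2.899, -0.005]
contact_force: [-0.7, 0.1, -0.4]
width: 0.0857
grip_force: 0.0
```

Call:
{"name": "step_arm", "arguments": {"targets": [{"tx": 0,"ty": 0,"tz": 0,"turn": 1.1,"hand": -1},{"tx": 0,"ty": 0,"tz": 0,"turn": 0,"hand": -1},{"tx": 0,"ty": 0,"tz": 0,"turn": 0,"hand": -1},{"tx": 0,"ty": 0,"tz": 0,"turn": 0,"hand": -1},{"tx": 0,"ty": 0,"tz": 0,"turn": 0,"hand": -1},{"tx": 0,"ty": 0,"tz": 0,"turn": 0,"hand": -1},{"tx": 0,"ty": 0,"tz": 0,"turn": 0,"hand": -1},{"tx": 0,"ty": 0,"tz": 0,"turn": 0,"hand": -1}]}}

```text
time_s: 5.05
eef_pos: [0.5145, -0.4071, 0.3037]
eef_rot: [1.35, 2.837, -0.0]
contact_force: [0.1, 0.3, -0.3]
width: 0.0853
grip_force: 0.0
```

```bash
python3 - <<'E'
from h import *
np.set_printoptions(precision=4,suppress=True)
p=optics.snapshot('wrist');save(p,'w1.png');t=optics.snapshot('top')
o=robot.get_obs();print(o['time_s'],o['eef_pos'],o['joint_positions']);Rt=cv2.Rodrigues(np.array(o['eef_rot']))[0];print('y yaw',np.degrees(np.arctan2(Rt[1,1],Rt[0,1])))
for q in ['large_nut_grip','small_nut_grip']:
    for d in spotter.look_for(q,p)[:2]: print(q,round(d['score'],2),c2w(p,d['position']),w2pix(p,c2w(p,d['position']))[0])
T=[[.5164,-.4087,.191],[.529,-.3154,.191],[.5164,-.4087,.172]];print(w2pix(p,T))
E
```

```text
5.15 [ 0.5145 -0.4071  0.3036] [-0.7763  0.2242  1.4242 -0.      1.4931 -1.4587]
y yaw 39.09797264371599
large_nut_grip 0.8 [ 0.5095 -0.404   0.1711] [252.8683 167.761 ]
small_nut_grip 0.73 [ 0.5199 -0.3164  0.171 ] [321.2436 102.5809]
[[255.3645 180.6417]
 [334.5778 108.4803]
 [255.2941 176.0257]]
```

View pics/w1.png

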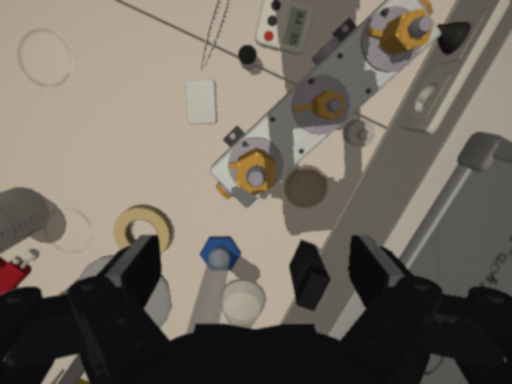

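The wrist picture shows the large nut at (255,172) with its tail top near (256,177), 3–4 px from the prediction. The small nut is at (328,105). I'll zoom in to refine the axis and lug angles.

```bash
python3 - <<'E'
from h import *
p=optics.snapshot('wrist')
im=cv2.convertScaleAbs(p['image'][75:215,215:375,::-1],alpha=1.3)
a=cv2.resize(im,None,fx=5,fy=4.28,interpolation=cv2.INTER_CUBIC)
a=cv2.resize(im,None,fx=4.25,fy=4.25,interpolation=cv2.INTER_CUBIC)
cv2.imwrite('pics/w1c.png',a)
E
```

```text
(no output)
```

View pics/w1c.png

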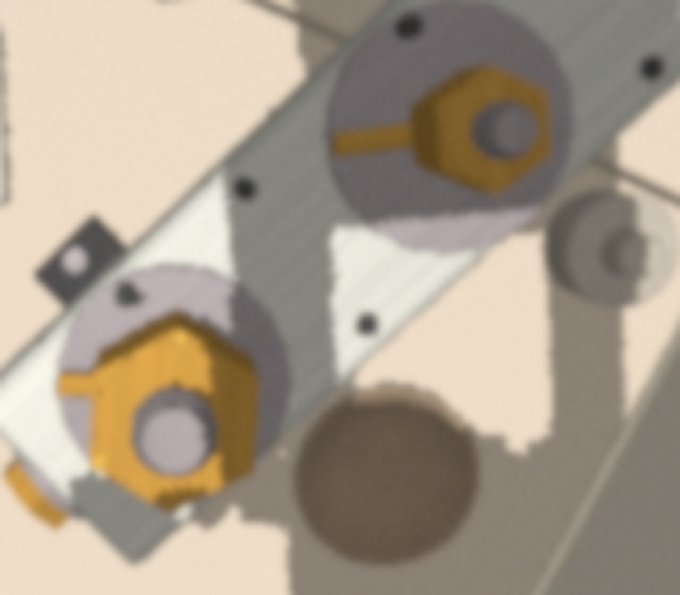

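```bash
cat > m.py <<'E'
from h import *
np.set_printoptions(precision=4,suppress=True)
p=optics.snapshot('wrist')
f=lambda c:(c[0]/4.25+215,c[1]/4.25+75)
for n,t,fl,l,pin in [('large',(172,433),(174,378),(62,383),(128,293)),('small',(505,128),(450,125),(335,142),(408,26))]:
    T=pix2z(p,f(t),.191);F=pix2z(p,f(fl),.122);L=pix2z(p,f(l),.132);P=pix2z(p,f(pin),.135);d=L-T;e=P-T
    print(n,T,F,'lug',np.hypot(d[0],d[1]),np.degrees(np.arctan2(d[1],d[0]))%360,'pin',np.hypot(e[0],e[1]),np.degrees(np.arctan2(e[1],e[0]))%360)
E
python3 m.py
```

```text
large [ 0.5142 -0.4058  0.191 ] [ 0.5154 -0.4061  0.122 ] lug 0.028163649671298235 219.94492474285894 pin 0.02557509133218036 154.24856508458046
small [ 0.5265 -0.3137  0.191 ] [ 0.5285 -0.3116  0.122 ] lug 0.027550789711175052 226.7672132667394 pin 0.025862328734981534 154.34194045471463
```

Call:
{"name": "step_arm", "arguments": {"targets": [{"tx": 0,"ty": 0.5,"tz": 22,"turn": 0,"hand": -1},{"tx": 0,"ty": 0,"tz": 22,"turn": 0,"hand": -1},{"tx": 0,"ty": 0,"tz": 22,"turn": 0,"hand": -1},{"tx": 0,"ty": 0,"tz": 22,"turn": 0,"hand": -1},{"tx": 0,"ty": 0,"tz": 22,"turn": 0,"hand": -1},{"tx": 0,"ty": 0,"tz": 20,"turn": 0,"hand": -1},{"tx": 0,"ty": 0,"tz": 18,"turn": 0,"hand": -1},{"tx": 0,"ty": 0,"tz": 13,"turn": 0,"hand": -1}]}}

```text
time_s: 6.02
eef_pos: [0.514, -0.406, 0.1402]
eef_rot: [-1.349, -2.834, -0.001]
contact_force: [-0.1, 1.2, 0.2]
width: 0.0851
grip_force: 0.0
```

Call:
{"name": "step_arm", "arguments": {"targets": [{"tx": 0,"ty": 0,"tz": 0,"turn": 0,"hand": -1},{"tx": 0,"ty": 0,"tz": 0,"turn": 0,"hand": -0.3},{"tx": 0,"ty": 0,"tz": 0,"turn": 0,"hand": 0},{"tx": 0,"ty": 0,"tz": 0,"turn": 0,"hand": 0.3},{"tx": 0,"ty": 0,"tz": 0,"turn": 0,"hand": 1},{"tx": 0,"ty": 0,"tz": 0,"turn": 0,"hand": 1},{"tx": 0,"ty": 0,"tz": 0,"turn": 0,"hand": 1},{"tx": 0,"ty": 0,"tz": 0,"turn": 0,"hand": 1}]}}

```text
time_s: 6.68
eef_pos: [0.5162, -0.4075, 0.1452]
eef_rot: [1.349, 2.833, -0.001]
contact_force: [-0.4, 1.7, 6.4]
width: 0.0334
grip_force: 58.5
```

```bash
python3 - <<'E'
from h import *
np.set_printoptions(precision=4,suppress=True)
p=optics.snapshot('wrist');s=optics.snapshot('scene')
o=robot.get_obs();print(o['time_s'],o['width'],o['grip_force'],o['eef_pos'],o['contact_force'],o['wrist_torque'])
a=cv2.resize(s['image'][90:240,200:340],None,fx=2.8,fy=2.8);b=p['image']
a=cv2.resize(a,(int(a.shape[1]*384/a.shape[0]),384))
cv2.imwrite('pics/g1.png',cv2.resize(cv2.convertScaleAbs(np.hstack([a,b[:,100:500]])[:,:,::-1],alpha=1.4),None,fx=1.03,fy=1.03))
E
```

```text
6.7833 0.03347747636925761 58.467998039823 [ 0.5161 -0.4075  0.1452] [0.3631 1.5698 6.4865] [ 0.263   0.0339 -0.0527]
```

View pics/g1.png

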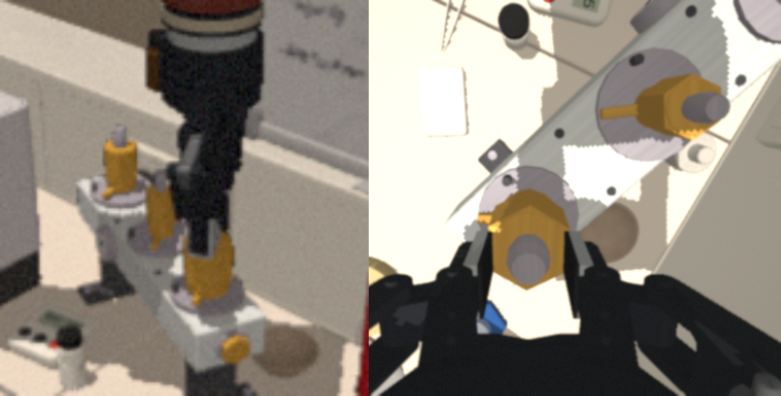

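The scene picture shows the fingers on the large nut, and the wrist view shows the pads flat on two opposite faces with the lug pointing left. Now I'll turn it clockwise.

Call:
{"name": "step_arm", "arguments": {"targets": [{"tx": 0,"ty": 0,"tz": 0,"turn": 0.5,"hand": 1},{"tx": 0,"ty": 0,"tz": 0,"turn": 0.9,"hand": 1},{"tx": 0,"ty": 0,"tz": 0,"turn": 0.9,"hand": 1},{"tx": 0,"ty": 0,"tz": 0,"turn": 0.9,"hand": 1},{"tx": 0,"ty": 0,"tz": 0,"turn": 0.9,"hand": 1},{"tx": 0,"ty": 0,"tz": 0,"turn": 0.9,"hand": 1},{"tx": 0,"ty": 0,"tz": 0,"turn": 0.9,"hand": 1},{"tx": 0,"ty": 0,"tz": 0,"turn": 0.6,"hand": 1}]}}

```text
time_s: 7.45
eef_pos: [0.516, -0.4076, 0.1452]
eef_rot: [2.222, 2.216, 0.0]
contact_force: [-0.6, 0.8, 5.4]
width: 0.0336
grip_force: 58.5
```

```bash
cat > st.py <<'E'
from h import *
np.set_printoptions(precision=3,suppress=True)
o=robot.get_obs();Rt=cv2.Rodrigues(np.array(o['eef_rot']))[0];print(o['time_s'],o['eef_pos'],'yaw',np.degrees(np.arctan2(Rt[1,1],Rt[0,1])),'F',o['contact_force'],'M',o['wrist_torque'],o['width'],o['grip_force'],'tau',o['tau'][-1])
E
python3 st.py
```

```text
7.45 [ 0.516 -0.408  0.145] yaw -0.1307018829830774 F [-0.637  0.755  5.37 ] M [0.223 0.18  0.129] 0.033567963444168514 58.5194474817763 tau -0.2630313578993082
```

Call:
{"name": "step_arm", "arguments": {"targets": [{"tx": 0,"ty": 0,"tz": 0,"turn": 0.3,"hand": 1},{"tx": 0,"ty": 0,"tz": 0,"turn": 0.3,"hand": 1},{"tx": 0,"ty": 0,"tz": 0,"turn": 0.2,"hand": 1},{"tx": 0,"ty": 0,"tz": 0,"turn": 0.2,"hand": 1},{"tx": 0,"ty": 0,"tz": 0,"turn": 0.15,"hand": 1},{"tx": 0,"ty": 0,"tz": 0,"turn": 0.1,"hand": 1},{"tx": 0,"ty": 0,"tz": 0,"turn": 0,"hand": 1},{"tx": 0,"ty": 0,"tz": 0,"turn": 0,"hand": 1}]}}

```text
time_s: 8.12
eef_pos: [0.5159, -0.4075, 0.1452]
eef_rot: [2.358, 2.071, 0.001]
contact_force: [-1.6, 1.5, 6.4]
width: 0.0329
grip_force: 58.6
```

```bash
python3 st.py
```

```text
8.1167 [ 0.516 -0.408  0.145] yaw -7.406059776510658 F [-1.561  1.54   6.389] M [0.244 0.104 0.093] 0.03291472767513831 58.635472486485014 tau 0.026161061832681298
```

Call:
{"name": "step_arm", "arguments": {"targets": [{"tx": 0,"ty": 0,"tz": 0,"turn": 0.1,"hand": 1},{"tx": 0,"ty": 0,"tz": 0,"turn": 0.1,"hand": 1},{"tx": 0,"ty": 0,"tz": 0,"turn": 0.1,"hand": 1},{"tx": 0,"ty": 0,"tz": 0,"turn": 0.1,"hand": 1},{"tx": 0,"ty": 0,"tz": 0,"turn": 0.1,"hand": 1},{"tx": 0,"ty": 0,"tz": 0,"turn": 0.1,"hand": 1},{"tx": 0,"ty": 0,"tz": 0,"turn": 0,"hand": 1},{"tx": 0,"ty": 0,"tz": 0,"turn": 0,"hand": 1}]}}

```text
time_s: 8.78
eef_pos: [0.5159, -0.4076, 0.1452]
eef_rot: [2.42, 1.998, 0.0]
contact_force: [-0.3, 1.8, 7.1]
width: 0.0331
grip_force: 58.6
```

```bash
python3 st.py
```

```text
8.7833 [ 0.516 -0.408  0.145] yaw -10.91633931659111 F [-0.336  1.777  7.122] M [0.241 0.088 0.38 ] 0.03312481927840932 58.64157916978911 tau 0.4112115316092968
```

Call:
{"name": "step_arm", "arguments": {"targets": [{"tx": 0,"ty": 0,"tz": 0,"turn": 0.1,"hand": 1},{"tx": 0,"ty": 0,"tz": 0,"turn": 0.1,"hand": 1},{"tx": 0,"ty": 0,"tz": 0,"turn": 0.1,"hand": 1},{"tx": 0,"ty": 0,"tz": 0,"turn": 0.1,"hand": 1},{"tx": 0,"ty": 0,"tz": 0,"turn": 0,"hand": 1},{"tx": 0,"ty": 0,"tz": 0,"turn": 0,"hand": 1},{"tx": 0,"ty": 0,"tz": 0,"turn": 0,"hand": 1},{"tx": 0,"ty": 0,"tz": 0,"turn": 0,"hand": 1}]}}

```text
time_s: 9.45
eef_pos: [0.5159, -0.4076, 0.1453]
eef_rot: [2.458, 1.95, -0.001]
contact_force: [-0.3, 2.0, 5.7]
width: 0.0332
grip_force: 59.8
```

```bash
python3 st.py
```

```text
9.45 [ 0.516 -0.408  0.145] yaw -13.148508763933979 F [-0.32   1.973  5.669] M [0.207 0.102 1.082] 0.0332261510641267 59.76451136462856 tau 1.0966791585087776
```

The moment has risen to 1.1 N m, so the large nut is on its stop. I'll release it and go up.

Call:
{"name": "step_arm", "arguments": {"targets": [{"tx": 0,"ty": 0,"tz": 0,"turn": 0,"hand": -1},{"tx": 0,"ty": 0,"tz": 0,"turn": 0,"hand": -1},{"tx": 0,"ty": 0,"tz": 0,"turn": 0,"hand": -1},{"tx": 0,"ty": 0,"tz": 0,"turn": 0,"hand": -1},{"tx": 0,"ty": 0,"tz": 0,"turn": 0,"hand": -1},{"tx": 0,"ty": 0,"tz": 0,"turn": 0,"hand": -1},{"tx": 0,"ty": 0,"tz": -10,"turn": 0,"hand": -1},{"tx": 0,"ty": 0,"tz": -15,"turn": 0,"hand": -1}]}}

```text
time_s: 10.12
eef_pos: [0.5136, -0.4057, 0.1658]
eef_rot: [-2.462, -1.944, 0.001]
contact_force: [-0.3, 0.1, -0.3]
width: 0.0853
grip_force: 0.0
```

Call:
{"name": "step_arm", "arguments": {"targets": [{"tx": 0,"ty": 0,"tz": -30,"turn": 0,"hand": -1},{"tx": 0,"ty": 0,"tz": -35,"turn": 0,"hand": -1},{"tx": 0,"ty": 0,"tz": -35,"turn": -1,"hand": -1},{"tx": 0,"ty": 0,"tz": -35,"turn": -1,"hand": -1},{"tx": 0,"ty": 0,"tz": 0,"turn": -1.01,"hand": -1},{"tx": 0,"ty": 0,"tz": 0,"turn": -1.01,"hand": -1},{"tx": 0,"ty": 0,"tz": 0,"turn": -1.01,"hand": -1},{"tx": 0,"ty": 0,"tz": 0,"turn": -1.01,"hand": -1}]}}

```text
time_s: 10.78
eef_pos: [0.515, -0.4069, 0.304]
eef_rot: [1.73, 2.62, -0.0]
contact_force: [-0.2, -0.4, -0.3]
width: 0.0855
grip_force: 0.0
```

Call:
{"name": "step_arm", "arguments": {"targets": [{"tx": 0,"ty": 0,"tz": 0,"turn": -1.01,"hand": -1},{"tx": 0,"ty": 0,"tz": 0,"turn": -1.01,"hand": -1},{"tx": 0,"ty": 0,"tz": 0,"turn": -1.01,"hand": -1},{"tx": 0,"ty": 0,"tz": 0,"turn": -1.01,"hand": -1},{"tx": 18,"ty": 26,"tz": 0,"turn": 0,"hand": -1},{"tx": 18,"ty": 26,"tz": 0,"turn": 0,"hand": -1},{"tx": 18,"ty": 25,"tz": 0,"turn": 0,"hand": -1},{"tx": 0,"ty": 0,"tz": 0,"turn": 0,"hand": -1}]}}

```text
time_s: 11.45
eef_pos: [0.5287, -0.3087, 0.3037]
eef_rot: [1.144, 2.926, 0.005]
contact_force: [0.6, -0.6, 0.1]
width: 0.0855
grip_force: 0.0
```

Call:
{"name": "step_arm", "arguments": {"targets": [{"tx": 0,"ty": 0,"tz": 0,"turn": 0,"hand": -1},{"tx": 0,"ty": 0,"tz": 0,"turn": 0,"hand": -1},{"tx": 0,"ty": 0,"tz": 0,"turn": 0,"hand": -1},{"tx": 0,"ty": 0,"tz": 0,"turn": 0,"hand": -1},{"tx": 0,"ty": 0,"tz": 0,"turn": 0,"hand": -1},{"tx": 0,"ty": 0,"tz": 0,"turn": 0,"hand": -1},{"tx": 0,"ty": 0,"tz": 0,"turn": 0,"hand": -1},{"tx": 0,"ty": 0,"tz": 0,"turn": 0,"hand": -1}]}}

```text
time_s: 12.12
eef_pos: [0.5277, -0.314, 0.3024]
eef_rot: [-1.151, -2.923, -0.0]
contact_force: [0.7, -0.4, -0.6]
width: 0.0855
grip_force: 0.0
```

```bash
python3 st.py; python3 - <<'E'
from h import *
p=optics.snapshot('wrist'); c=w2pix(p,[[.5287,-.3135,.16],[.516,-.4076,.16]]);print(c)
im=cv2.convertScaleAbs(p['image'][60:260,140:340,::-1],alpha=1.4)
cv2.imwrite('pics/w2.png',cv2.resize(im,None,fx=3,fy=3,interpolation=cv2.INTER_CUBIC))
E
```

```text
12.1167 [ 0.528 -0.314  0.302] yaw 47.02770664507849 F [ 0.68  -0.394 -0.563] M [ 0.025 -0.006 -0.021] 0.08553363214699461 0.0 tau -0.00019705327758856583
[[255.73541819 171.83987643]
 [182.13868626 222.75737155]]
```

View pics/w2.png

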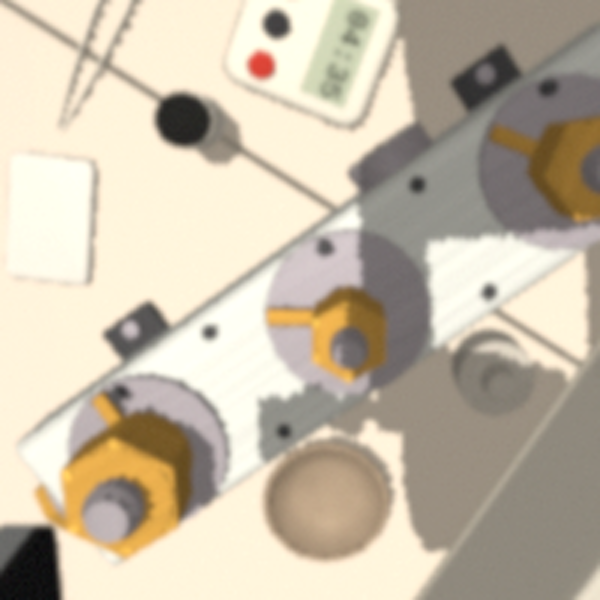

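The large nut's lug at (105,405) now sits against its pin at (122,390). The small nut is centred at (348,335) with its lug pointing straight left, in line with the jaws. Descending.

Call:
{"name": "step_arm", "arguments": {"targets": [{"tx": 0,"ty": 0.5,"tz": 22,"turn": 0,"hand": -1},{"tx": 0,"ty": 0,"tz": 22,"turn": 0,"hand": -1},{"tx": 0,"ty": 0,"tz": 22,"turn": 0,"hand": -1},{"tx": 0,"ty": 0,"tz": 22,"turn": 0,"hand": -1},{"tx": 0,"ty": 0,"tz": 22,"turn": 0,"hand": -1},{"tx": 0,"ty": 0,"tz": 20,"turn": 0,"hand": -1},{"tx": 0,"ty": 0,"tz": 18,"turn": 0,"hand": -1},{"tx": 0,"ty": 0,"tz": 10,"turn": 0,"hand": -1}]}}

```text
time_s: 12.83
eef_pos: [0.5268, -0.3123, 0.1416]
eef_rot: [-1.148, -2.92, -0.002]
contact_force: [-0.7, -0.3, -0.4]
width: 0.0852
grip_force: 0.0
```

Call:
{"name": "step_arm", "arguments": {"targets": [{"tx": 0,"ty": 0,"tz": 0,"turn": 0,"hand": -1},{"tx": 0,"ty": 0,"tz": 0,"turn": 0,"hand": -0.2},{"tx": 0,"ty": 0,"tz": 0,"turn": 0,"hand": 0.1},{"tx": 0,"ty": 0,"tz": 0,"turn": 0,"hand": 0.4},{"tx": 0,"ty": 0,"tz": 0,"turn": 0,"hand": 1},{"tx": 0,"ty": 0,"tz": 0,"turn": 0,"hand": 1},{"tx": 0,"ty": 0,"tz": 0,"turn": 0,"hand": 1},{"tx": 0,"ty": 0,"tz": 0,"turn": 0,"hand": 1}]}}

```text
time_s: 13.5
eef_pos: [0.5291, -0.3135, 0.1462]
eef_rot: [1.149, 2.921, 0.0]
contact_force: [-0.4, 1.5, 5.2]
width: 0.0189
grip_force: 58.5
```

```bash
python3 st.py
```

```text
13.5 [ 0.529 -0.313  0.146] yaw 47.05275871801833 F [-0.389  1.49   5.167] M [ 0.262 -0.004 -0.025] 0.01894021716800583 58.53303037583828 tau -0.013763332972303033
```

The width reads 5 mm under, the same offset as for the large nut, so the grip is good. Turning.

Call:
{"name": "step_arm", "arguments": {"targets": [{"tx": 0,"ty": 0,"tz": 0,"turn": 0.5,"hand": 1},{"tx": 0,"ty": 0,"tz": 0,"turn": 1,"hand": 1},{"tx": 0,"ty": 0,"tz": 0,"turn": 1,"hand": 1},{"tx": 0,"ty": 0,"tz": 0,"turn": 1,"hand": 1},{"tx": 0,"ty": 0,"tz": 0,"turn": 1,"hand": 1},{"tx": 0,"ty": 0,"tz": 0,"turn": 1,"hand": 1},{"tx": 0,"ty": 0,"tz": 0,"turn": 1,"hand": 1},{"tx": 0,"ty": 0,"tz": 0,"turn": 0.8,"hand": 1}]}}

```text
time_s: 14.17
eef_pos: [0.5289, -0.3136, 0.1462]
eef_rot: [2.161, 2.278, 0.001]
contact_force: [-0.5, 1.4, 6.3]
width: 0.0192
grip_force: 58.8
```

Call:
{"name": "step_arm", "arguments": {"targets": [{"tx": 0,"ty": 0,"tz": 0,"turn": 0.5,"hand": 1},{"tx": 0,"ty": 0,"tz": 0,"turn": 0.4,"hand": 1},{"tx": 0,"ty": 0,"tz": 0,"turn": 0.3,"hand": 1},{"tx": 0,"ty": 0,"tz": 0,"turn": 0.3,"hand": 1},{"tx": 0,"ty": 0,"tz": 0,"turn": 0.2,"hand": 1},{"tx": 0,"ty": 0,"tz": 0,"turn": 0.1,"hand": 1},{"tx": 0,"ty": 0,"tz": 0,"turn": 0,"hand": 1},{"tx": 0,"ty": 0,"tz": 0,"turn": 0,"hand": 1}]}}

```text
time_s: 14.83
eef_pos: [0.5288, -0.3136, 0.1461]
eef_rot: [2.361, 2.07, 0.001]
contact_force: [-1.0, 1.1, 5.4]
width: 0.0191
grip_force: 58.8
```

```bash
python3 st.py
```

```text
14.8333 [ 0.529 -0.314  0.146] yaw -7.5257636823871925 F [-1.002  1.073  5.398] M [0.331 0.117 0.003] 0.019083940464653632 58.795082587748766 tau 0.05015572300180793
```

Call:
{"name": "step_arm", "arguments": {"targets": [{"tx": 0,"ty": 0,"tz": 0,"turn": 0.1,"hand": 1},{"tx": 0,"ty": 0,"tz": 0,"turn": 0.1,"hand": 1},{"tx": 0,"ty": 0,"tz": 0,"turn": 0.1,"hand": 1},{"tx": 0,"ty": 0,"tz": 0,"turn": 0.1,"hand": 1},{"tx": 0,"ty": 0,"tz": 0,"turn": 0.1,"hand": 1},{"tx": 0,"ty": 0,"tz": 0,"turn": 0.1,"hand": 1},{"tx": 0,"ty": 0,"tz": 0,"turn": 0.1,"hand": 1},{"tx": 0,"ty": 0,"tz": 0,"turn": 0,"hand": 1}]}}

```text
time_s: 15.5
eef_pos: [0.5287, -0.3136, 0.1461]
eef_rot: [2.436, 1.982, 0.001]
contact_force: [-0.9, 1.6, 5.4]
width: 0.0193
grip_force: 58.8
```

```bash
python3 st.py
```

```text
15.5 [ 0.529 -0.314  0.146] yaw -11.736957119486133 F [-0.937  1.59   5.364] M [0.321 0.142 0.086] 0.01932288492756256 58.81461314857006 tau 0.1064523565582931
```

Call:
{"name": "step_arm", "arguments": {"targets": [{"tx": 0,"ty": 0,"tz": 0,"turn": 0.1,"hand": 1},{"tx": 0,"ty": 0,"tz": 0,"turn": 0.1,"hand": 1},{"tx": 0,"ty": 0,"tz": 0,"turn": 0.1,"hand": 1},{"tx": 0,"ty": 0,"tz": 0,"turn": 0.1,"hand": 1},{"tx": 0,"ty": 0,"tz": 0,"turn": 0.1,"hand": 1},{"tx": 0,"ty": 0,"tz": 0,"turn": 0,"hand": 1},{"tx": 0,"ty": 0,"tz": 0,"turn": 0,"hand": 1},{"tx": 0,"ty": 0,"tz": 0,"turn": 0,"hand": 1}]}}

```text
time_s: 16.17
eef_pos: [0.5287, -0.3136, 0.1462]
eef_rot: [2.485, 1.92, 0.0]
contact_force: [-2.0, 1.5, 5.6]
width: 0.0191
grip_force: 58.6
```

```bash
python3 st.py
```

```text
16.1667 [ 0.529 -0.314  0.146] yaw -14.626868797704354 F [-1.954  1.525  5.623] M [0.256 0.148 0.441] 0.019104307524411328 58.64060394465923 tau 0.44018251821398735
```

Call:
{"name": "step_arm", "arguments": {"targets": [{"tx": 0,"ty": 0,"tz": 0,"turn": 0.1,"hand": 1},{"tx": 0,"ty": 0,"tz": 0,"turn": 0.1,"hand": 1},{"tx": 0,"ty": 0,"tz": 0,"turn": 0.1,"hand": 1},{"tx": 0,"ty": 0,"tz": 0,"turn": 0.1,"hand": 1},{"tx": 0,"ty": 0,"tz": 0,"turn": 0,"hand": 1},{"tx": 0,"ty": 0,"tz": 0,"turn": 0,"hand": 1},{"tx": 0,"ty": 0,"tz": 0,"turn": 0,"hand": 1},{"tx": 0,"ty": 0,"tz": 0,"turn": 0,"hand": 1}]}}

```text
time_s: 16.83
eef_pos: [0.5287, -0.3136, 0.1461]
eef_rot: [2.523, 1.869, -0.0]
contact_force: [-0.7, 1.9, 5.1]
width: 0.0194
grip_force: 58.5
```

```bash
python3 st.py
```

```text
16.8333 [ 0.529 -0.314  0.146] yaw -16.958511718699746 F [-0.709  1.879  5.073] M [0.238 0.143 0.678] 0.019443170746708097 58.53360298555344 tau 0.7140870206058025
```

The stop has been reached on the small nut as well (0.68 N m). Releasing and rising for a check.

Call:
{"name": "step_arm", "arguments": {"targets": [{"tx": 0,"ty": 0,"tz": 0,"turn": 0,"hand": -1},{"tx": 0,"ty": 0,"tz": 0,"turn": 0,"hand": -1},{"tx": 0,"ty": 0,"tz": 0,"turn": 0,"hand": -1},{"tx": 0,"ty": 0,"tz": 0,"turn": 0,"hand": -1},{"tx": 0,"ty": 0,"tz": 0,"turn": 0,"hand": -1},{"tx": 0,"ty": 0,"tz": 0,"turn": 0,"hand": -1},{"tx": 0,"ty": 0,"tz": -10,"turn": 0,"hand": -1},{"tx": 0,"ty": 0,"tz": -15,"turn": 0,"hand": -1}]}}

```text
time_s: 17.5
eef_pos: [0.5267, -0.3123, 0.1679]
eef_rot: [-2.524, -1.863, 0.002]
contact_force: [-0.1, -0.1, 0.1]
width: 0.0855
grip_force: 0.0
```

Call:
{"name": "step_arm", "arguments": {"targets": [{"tx": 0,"ty": 0,"tz": -30,"turn": 0,"hand": -1},{"tx": 0,"ty": 0,"tz": -35,"turn": 0,"hand": -1},{"tx": 0,"ty": 0,"tz": -35,"turn": 0,"hand": -1},{"tx": 0,"ty": 0,"tz": -35,"turn": 0,"hand": -1},{"tx": 0,"ty": 0,"tz": 0,"turn": 0,"hand": -1},{"tx": 0,"ty": 0,"tz": 0,"turn": 0,"hand": -1},{"tx": 0,"ty": 0,"tz": 0,"turn": 0,"hand": -1},{"tx": 0,"ty": 0,"tz": 0,"turn": 0,"hand": -1}]}}

```text
time_s: 18.17
eef_pos: [0.5273, -0.3126, 0.3026]
eef_rot: [-2.525, -1.864, 0.002]
contact_force: [-0.1, 0.2, -1.1]
width: 0.0854
grip_force: 0.0
```

```bash
python3 st.py; python3 - <<'E'
from h import *
p=optics.snapshot('wrist'); print(w2pix(p,[[.529,-.3136,.135],[.516,-.4076,.135],[.541,-.22,.135]]))
im=cv2.convertScaleAbs(p['image'][70:260,90:400,::-1],alpha=1.4)
cv2.imwrite('pics/w3.png',cv2.resize(im,None,fx=2.55,fy=2.55,interpolation=cv2.INTER_CUBIC))
E
```

```text
18.1667 [ 0.527 -0.313  0.303] yaw -17.1432385022619 F [-0.078  0.24  -1.06 ] M [ 0.044  0.021 -0.049] 0.0853961426542016 0.0 tau 7.007710337347817e-05
[[257.47393662 166.43291415]
 [270.38003462 245.71254231]
 [241.80122538  76.01168176]]
```

View pics/w3.png

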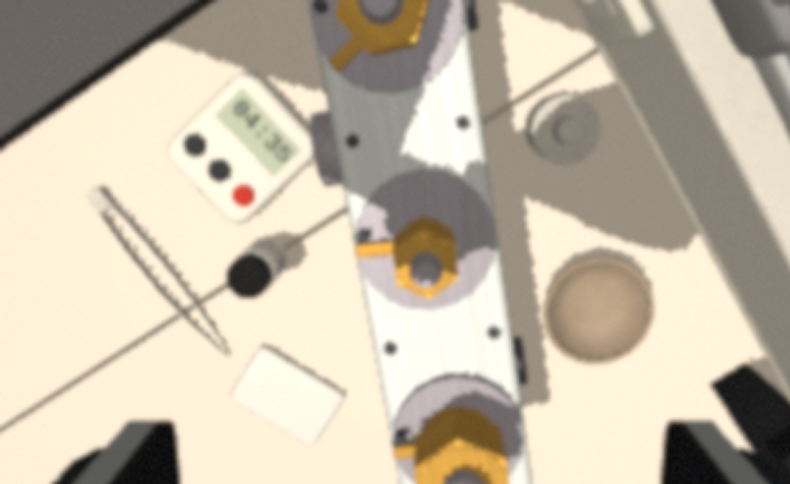

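The small lug at (375,249) and the large lug at (403,452) both rest against their pins, at (365,235) and (402,437), and both point along the manifold's -x. The mid nut's lug at (343,55) is where it was, and the gripper is clear. Handing in.

```bash
python3 -c "
from rig import workorder
print(workorder.close_job())"
```

```text
the job is handed in; nothing more can be done
None
```

I turned the widest and then the narrowest nut clockwise onto their stop pins, let both go and left the middle nut untouched; the job was handed in at about 18 s with the gripper clear, and no verdict came back.

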